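# Point out the gearmotor without a pinion and set the hold lever

## Task

One of the four gearmotors in the divided tray has no pinion on its shaft: point it out to the overhead camera by bringing the fingertips down over its bare shaft, about 2 cm above it, and keep them there for two seconds without touching it. Then push the hold lever all the way over, away from the robot, so that the tray is held back, and move clear. Do not touch any gearmotor or bring the fingertips down over the complete ones, and leave everything else on the bench where it is: nothing is to be picked up.

Things in the scene. Friction and masses are not known exactly. Their poses are not given: they have to be found in the camera images.
- motor_a: The gearmotor to point at: the only one WITHOUT a pinion, a bare 8 mm shaft stands alone on its face. Black upright cylinder 50 mm across and 60 mm tall with a steel shaft standing up to 82 mm; about 0.3 kg, loose, stands in one cell of the tray. Origin: centre of its underside, z up.
- motor_a_shaft (a point): Top end of that motor's shaft, on its axis, 82 mm above its underside.
- motor_b: A complete gearmotor, like its two twins: a steel toothed pinion, 34 mm over the teeth and 12 mm thick (66 to 78 mm above its underside), sits round its shaft. Black upright cylinder 50 mm across and 60 mm tall with a steel shaft standing up to 82 mm; about 0.3 kg, loose, stands in one cell of the tray. Origin: centre of its underside, z up.
- motor_b_shaft (a point): Top end of that motor's shaft, on its axis, 82 mm above its underside.
- motor_c: A complete gearmotor, like its two twins: a steel toothed pinion, 34 mm over the teeth and 12 mm thick (66 to 78 mm above its underside), sits round its shaft. Black upright cylinder 50 mm across and 60 mm tall with a steel shaft standing up to 82 mm; about 0.3 kg, loose, stands in one cell of the tray. Origin: centre of its underside, z up.
- motor_c_shaft (a point): Top end of that motor's shaft, on its axis, 82 mm above its underside.
- motor_d: A complete gearmotor, like its two twins: a steel toothed pinion, 34 mm over the teeth and 12 mm thick (66 to 78 mm above its underside), sits round its shaft. Black upright cylinder 50 mm across and 60 mm tall with a steel shaft standing up to 82 mm; about 0.3 kg, loose, stands in one cell of the tray. Origin: centre of its underside, z up.
- motor_d_shaft (a point): Top end of that motor's shaft, on its axis, 82 mm above its underside.
- tray: Grey shallow fixed tray, 250 x 250 mm, walls 22 mm high and 5 mm thick, floor 5 mm, divided by a cross of walls into 2 x 2 cells with one gearmotor in each, at any spot within 12 mm of the point 60 mm in x and in y from the tray's centre. Origin: centre of its underside.
- hold_lever_base: Fixed grey block of the hold lever, 70 x 50 x 25 mm. Origin: centre of its underside; its own x axis points away from the robot (within 0.35 rad) and the lever swings in its x-z plane.
- hold_lever_tip (a point): Centre of the black ball (26 mm across) on the end of the lever's 10 mm thick steel rod. It moves with the lever, 80 mm from the pivot, which is 22 mm above the block's underside.
- hold_lever (a joint): Lever angle: 0 leans 0.5 rad from upright towards the robot (block's -x; ball 38 mm on that side of the block's centre, 92 mm high), 1.0 rad is its end stop, leaning 0.5 rad the other way, away from the robot (ball 38 mm at +x). The ball passes 102 mm high in the middle. It starts between 0 and 0.2, moves with about 1 N at the ball and stays where it is left.
- spare_pinion: Loose steel pinion, 34 mm across, 12 mm high, flat on the table between lever and tray. Origin: centre of its underside. Leave alone.
- jar: White round jar with black cap, 44 mm across, 55 mm high, upright between lever and tray. Origin: centre of its underside. Leave alone.
- screwdriver: Blue-handled screwdriver about 200 mm long and 26 mm high, lying crosswise beyond the lever. Leave alone.
- caliper: Steel and black caliper, 210 mm long, 10 mm high, lying to the left of the tray. Leave alone.
- cup: White open cup, 66 mm across, 75 mm high, to the left of the tray's far corner. Origin: centre of its underside. Leave alone.
- roller: Plain aluminium cylinder, 32 mm across, 50 mm high, upright beyond the tray's right corner. Origin: centre of its underside. Leave alone.

How it is judged:
On the way, in this order (a step that is already met when the one before it is completed fails the run):
1. lever not yet pushed (below 0.35 rad), point at the gearmotor without pinion: TCP within 20 mm of its axis, 19 to 60 mm above its shaft end (fingertips up to 41 mm above), for 1.5 s (horizontal distance between the grasp point and motor_a_shaft below 0.02 m and z of the grasp point in the frame of motor_a_shaft between 0.019 and 0.06 m and value of joint hold_lever below 0.35 rad), for 1.5 s.
2. then the hold lever is pushed all the way over (beyond 0.85 of 1.0 rad) (value of joint hold_lever above 0.85 rad), for 0.2 s.
At the end, for the whole second after the job is handed in: The hold lever is over, away from the robot (beyond 0.85 rad); all four gearmotors stand upright (within 0.1 rad) within 10 mm of where they were, and the spare pinion, jar, screwdriver, caliper, cup and roller lie within 15 mm of where they were (value of joint hold_lever above 0.85 rad and distance of each of motor_a, motor_b, motor_c, motor_d from where it was at the start of the episode below 0.01 m and angle between each of motor_a, motor_b, motor_c, motor_d's own z axis and vertical below 0.1 rad and distance of each of spare_pinion, jar, screwdriver, caliper, cup, roller from where it was at the start of the episode below 0.015 m); the robot touches nothing.
It fails at once if a gearmotor is touched (contact force between any of the fingers, the arm and motor_a above 0.5 N or contact force between any of the fingers, the arm and motor_b above 0.5 N or contact force between any of the fingers, the arm and motor_c above 0.5 N or contact force between any of the fingers, the arm and motor_d above 0.5 N).
It fails at once if a gearmotor is shifted more than 10 mm or lifted (distance of any of motor_a, motor_b, motor_c, motor_d from where it was at the start of the episode above 0.01 m).
It fails at once if the fingertips come down over one of the complete gearmotors (TCP within 20 mm of its axis and less than 60 mm above its shaft's end) ((horizontal distance between the grasp point and motor_b_shaft below 0.02 m and z of the grasp point in the frame of motor_b_shaft below 0.06 m) or (horizontal distance between the grasp point and motor_c_shaft below 0.02 m and z of the grasp point in the frame of motor_c_shaft below 0.06 m) or (horizontal distance between the grasp point and motor_d_shaft below 0.02 m and z of the grasp point in the frame of motor_d_shaft below 0.06 m)).
It fails at once if the spare pinion, jar, screwdriver, caliper, cup or roller is moved more than 15 mm (distance of any of spare_pinion, jar, screwdriver, caliper, cup, roller from where it was at the start of the episode above 0.015 m).
It also fails if it takes over 48 s, if anything falls off the work surface, if the arm or the gripper's body presses on something with over 40 N, if the wrist force passes 120 N, or if a joint passes its speed limit or range.

## Robot

A 7-joint arm with a two-finger parallel gripper is mounted at the origin on the work surface. World frame = base frame: x ahead of the robot, y to its left, z up, the work surface at z = 0. Lengths are in m, angles in rad, forces in N, time in s.
With the tool pointing down it reaches from about 0.4 to 0.9 m from the base axis. Payload 5.5 kg.
Tool frame: the origin (TCP) lies between the finger pads, 19 mm behind the fingertips; this is the grasp point; z points along the fingers, y is the line along which they close (so a half turn about z gives the same grasp; the last joint's range is limited). The gripper opens to 85 mm and grips with 20 to 120 N. Pads are 22 mm wide; open, the fingers measure 114 mm over their backs; the gripper's body (76 mm by 85 mm) begins 54 mm behind the grasp point. The pads swing forward as they close: fully open they stand 13 mm farther back than shut.
Start: joints at [-1.086, 0.501, -0.427, 1.55, 0.221, 1.138, -0.21], TCP at [0.143, 0.634, 0.25] pointing down, gripper open.
Joint ranges: [-2.88, 2.88], [-0.31, 2.03], [-1.54, 1.56], [0.2, 2.42], [-1.41, 4.55], [0.19, 2.02], [-2.57, 2.57]. Speed limits (rad/s): [2.57, 2.57, 3.14, 3.14, 3.14, 3.14, 3.14].

## Interface

Orientations are given as a 3x3 rotation matrix whose columns are the frame's x, y, z axes.
In Python, from bench import bot gives the robot as it stands.
- The arm moves only by the tool apply_moves, never from a script. Its argument "steps" is a list of rows, each an object with "translation": the shift along the tool's x, y, z in cm, a list of three; "twist": the turn, a rotation vector about the tool's x, y, z in degrees, a list of three. In form: [{"translation": [x, y, z], "twist": [ax, ay, az]}, ...]. A call has 1 to 8 rows; each row is the pose to reach, as a shift and turn from the pose commanded when the call began, along the tool's axes at that moment; what a row does not reach only later rows make up. A row lasts 1/8 s, in which the tool goes at most 62.5 mm and 10.7 degrees, less where a joint would pass 70% of its speed; a pose out of reach is approached as far as the arm can. A call with a gripper value outside its range is refused whole. "grip" is the opening in per cent of the stroke, from 0 (shut) to 100 (fully open), set as the call begins (left out, the last holds). The fingers move at their own pace and stop on an object; "squeeze" is the grip in N (left out, the last holds). Time passes only in rows, so rows that repeat a pose let the fingers close. It gives the time, the measured TCP pose, the force, the opening and the grip force at its end, in the units of the state.
- bot.state(): the state, without advancing time (a new reading comes with each control period).
- bot.read_camera(name): name is "scene" or "side" or "wrist"; returns a dict with "image" (400x640x3 uint8, blue, green, red), "z_map" (400x640 float32, m along the optical axis (not along the pixel's ray), 0 where there is no reading), "vertical_fov" (degrees; the focal length in pixels is half the picture's height over the tangent of half this angle, whatever the lens; pixels are square), "cx", "cy" (the principal point, pixels), "R" (3x3) and "t" (3): a world point X has camera coordinates R X + t; the wrist camera has in their place "mount" (4x4, takes a point from camera to tool coordinates, whose origin is the TCP and whose axes are the flange's). Camera axes: x right, y down, z forward; pixel columns grow to the right and rows downward; lengths in m; the calibration is good to about 2 mm. The wrist camera is an equidistant fisheye: a pixel r from the principal point sees the ray r / f radians off the axis. A picture is of the moment at which its call begins: read the wrist's pose just before it.
- bot.hand_in(): hands the job in; it is judged then, once.
Trained networks look in a picture, given as the dict that the camera call returned (one of the last four; its "shot" number tells which), for a name from the list of things; names that differ only in an ending like _2 or _b are one class to them, and where a whole thing is asked for, a point or a joint stands for the part that bears it (a point fixed in the world has none). Each returns a list of dicts, best first, with "p" (0 to 1); they miss things now and then, are a little off and sometimes report something else, mostly with a low value. They report only what shows in the picture. A call takes as long as a camera call.
- bot.search_frame(picture, name): "at" ([x, y, z] in m, in the coordinates of the camera as it stood for that picture, good to about 4 mm: the middle of the surface that is visible of it).
- bot.pinpoint(picture, name): "at" ([x, y, z] in m, in the coordinates of the camera as it stood for that picture, good to about 4 mm: a listed point, or the origin of a listed thing).
The state is a dict: "time_s": time; "joint_positions": joint angles; "dq": joint speeds; "tau": joint torques, N m; "eef_pos": TCP position; "ee_rot": TCP orientation; "wrist_force": force on the tool from outside, world axes, zero at the start; "moment": the same for the moment, N m; "grip_width": opening from 0.0 (shut) to 1.0 (fully open); "gripper_force": force on a finger pad.
Only numpy, scipy, OpenCV 4.12 (cv2) and the standard library are available. Lean on these libraries where they do the work, as an engineer would, in place of code of your own. Each camera call takes 0.05 s, during which the arm holds its last target. There are 200 camera calls.

## Working session

There is one attempt and no reset: what is moved stays moved. The work goes in short steps, Python scripts to look and compute and a tool call to move; the robot and the scene stay as the last step left them, time stands still between calls to the robot, and variables do not carry over. Pictures are saved under pics/ and viewed, at most 10 in all, crops included, and the job is handed in when it is done.

Besides the shell and the picture viewer there is one more tool, called by a JSON object that holds its "name" and its "arguments". apply_moves: Moves the arm, as the interface text tells. Its arguments: {"type":"object","properties":{"steps":{"type":"array","items":{"type":"object","properties":{"translation":{"type":"array","items":{"type":"number"}},"twist":{"type":"array","items":{"type":"number"}}}}},"grip":{"type":"number"},"squeeze":{"type":"number"}},"required":["steps"]}

```bash
mkdir -p pics; cat > h.py <<'E'
import numpy as np, cv2
from bench import bot
def world(p, at, s=None):
    at=np.array(at)
    if 'mount' in p:
        q=np.array(p['mount'])@np.r_[at,1]
        return np.array(s['ee_rot'])@q[:3]+np.array(s['eef_pos'])
    return np.array(p['R']).T@(at-np.array(p['t']))
def proj(p,X):
    c=np.array(p['R'])@X+np.array(p['t']); f=200/np.tan(np.radians(p['vertical_fov']/2))
    return c[:2]/c[2]*f+[p['cx'],p['cy']]
E
python3 - <<'E'
from h import *
s=bot.state(); print(s['time_s'],np.round(s['eef_pos'],3),np.round(s['ee_rot'],3).tolist(),s['grip_width'])
for c in ['scene','side']:
    p=bot.read_camera(c); cv2.imwrite(f'pics/{c}0.png',p['image'])
    print(c,'cam at',np.round(world(p,[0,0,0]),2))
    for n in ['motor_a','motor_a_shaft','motor_b','motor_b_shaft','hold_lever_tip','hold_lever_base','tray','jar','spare_pinion','screwdriver','roller','cup']:
        for d in bot.pinpoint(p,n)[:5]:
            if d['p']>.2:
                w=world(p,d['at']); print(n,round(d['p'],2),np.round(w,3),np.round(proj(p,w)))
E
```

```text
0.0 [0.143 0.633 0.249] [[-0.976, 0.22, -0.0], [0.22, 0.976, -0.002], [0.0, -0.002, -1.0]] 1.002611519990031
scene cam at [1.41 0.57 0.75]
motor_a 0.98 [0.603 0.135 0.005] [354. 248.]
motor_a 0.63 [0.482 0.134 0.004] [376. 223.]
motor_a 0.6 [0.499 0.004 0.004] [331. 212.]
motor_a 0.57 [0.617 0.027 0.006] [314. 236.]
motor_a_shaft 0.25 [0.603 0.134 0.005] [354. 247.]
motor_b 0.98 [0.603 0.135 0.005] [354. 248.]
motor_b 0.63 [0.482 0.134 0.004] [376. 223.]
motor_b 0.6 [0.499 0.004 0.004] [331. 212.]
motor_b 0.57 [0.617 0.027 0.006] [314. 236.]
motor_b_shaft 0.79 [0.601 0.132 0.084] [354. 221.]
hold_lever_tip 0.6 [0.69  0.338 0.003] [416. 302.]
hold_lever_tip 0.45 [ 0.495 -0.266  0.094] [253. 158.]
hold_lever_base 0.63 [ 0.522 -0.258 -0.001] [252. 190.]
hold_lever_base 0.55 [0.603 0.131 0.086] [353. 221.]
tray 0.83 [0.554 0.076 0.002] [343. 231.]
jar 0.62 [ 0.553 -0.159  0.   ] [272. 205.]
spare_pinion 0.49 [ 0.459 -0.156 -0.   ] [293. 190.]
screwdriver 0.53 [ 0.7  -0.33  0.  ] [191. 212.]
cup 0.59 [0.691 0.336 0.001] [415. 302.]
side cam at [ 0.34 -0.76  0.81]
motor_a 0.93 [0.614 0.028
[... 376 characters left out ...]
 [303. 190.]
motor_b 0.63 [ 0.694 -0.328  0.   ] [397. 299.]
motor_b 0.56 [0.497 0.008 0.002] [282. 226.]
motor_b_shaft 0.54 [0.599 0.133 0.087] [301. 171.]
motor_b_shaft 0.52 [ 0.498 -0.262  0.096] [312. 278.]
hold_lever_tip 0.5 [ 0.495 -0.265  0.093] [311. 280.]
hold_lever_base 0.57 [ 0.521 -0.26   0.003] [321. 297.]
tray 0.8 [0.554 0.078 0.002] [294. 206.]
jar 0.65 [ 0.556 -0.157 -0.003] [321. 264.]
spare_pinion 0.62 [ 0.459 -0.15   0.001] [285. 271.]
spare_pinion 0.22 [0.687 0.341 0.001] [307. 152.]
screwdriver 0.72 [ 0.695 -0.326  0.005] [397. 297.]
screwdriver 0.46 [ 0.56  -0.153 -0.003] [321. 262.]
roller 0.61 [ 0.755 -0.138  0.002] [384. 238.]
cup 0.62 [0.689 0.34  0.001] [308. 152.]
```

```bash
python3 - <<'E'
import cv2,numpy as np
a=cv2.imread('pics/scene0.png')[160:330,220:440]; b=cv2.imread('pics/side0.png')[140:320,230:450]
a=cv2.resize(a,(800,618)) ; b=cv2.resize(b,(800,654))
cv2.imwrite('pics/a.png',cv2.resize(a,(776,600))); cv2.imwrite('pics/b.png',cv2.resize(b,(733,600)))
E
```

```text
(no output)
```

View pics/a.png

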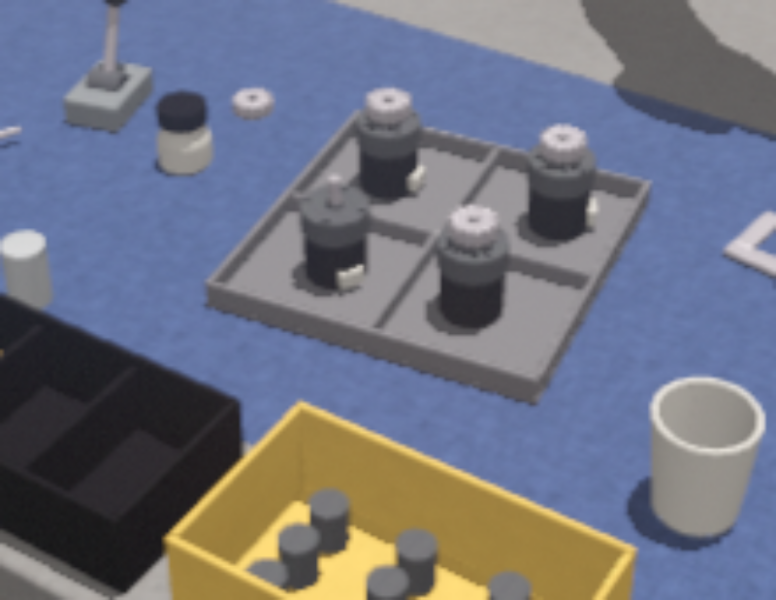

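View pics/b.png

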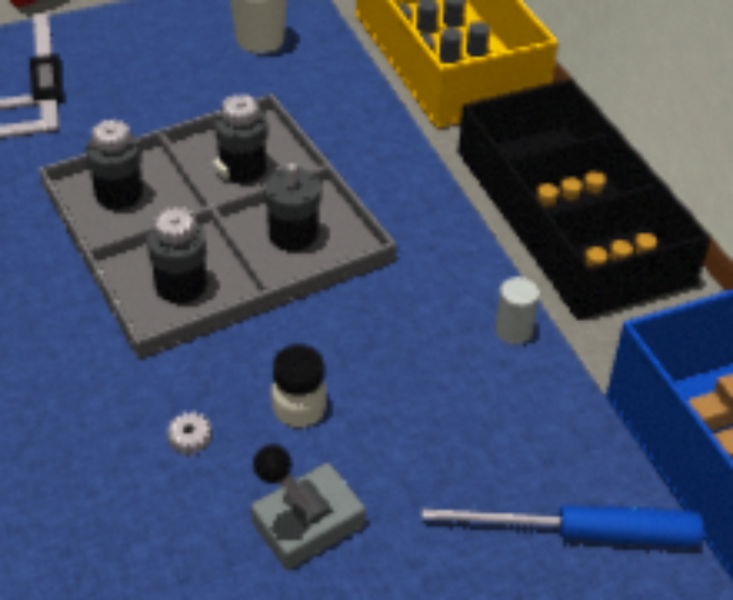

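Both crops show the bare shaft on the same motor. It is at about (315,222) in the scene picture and (318,195) in the side picture, which puts motor_a at about (0.614, 0.029). The other three carry light toothed pinions. The lever ball is at about (311,280) in the side picture, leaning towards the robot, with the jar and spare pinion to its left.

{"name": "apply_moves", "arguments": {"grip": 0, "steps": [{"translation":[-3.8,-3.1,0],"twist":[0,0,-3.3]},{"translation":[-7.6,-6.2,0],"twist":[0,0,-6.6]},{"translation":[-11.4,-9.3,0],"twist":[0,0,-9.9]},{"translation":[-15.2,-12.4,0],"twist":[0,0,-13.2]},{"translation":[-19,-15.5,0],"twist":[0,0,-16.5]},{"translation":[-22.8,-18.6,0],"twist":[0,0,-19.8]},{"translation":[-26.6,-21.7,0],"twist":[0,0,-23.1]},{"translation":[-30.4,-24.8,0],"twist":[0,0,-26.4]}]}}

```text
time_s: 2.3
eef_pos: [0.3859, 0.324, 0.2503]
ee_rot: [[-0.971, -0.239, 0.001], [-0.239, 0.971, 0.0], [-0.001, 0.0, -1.0]]
wrist_force: [1.2, 0.3, -0.1]
grip_width: 0.0
gripper_force: 0.0
```

```bash
cat > d.py <<'E'
from h import *
import sys
s=bot.state(); R=np.array(s['ee_rot']); T=np.array(eval(sys.argv[1]))
print(s['time_s'],np.round(s['eef_pos'],4),np.round(R,3).tolist(),np.round(s['wrist_force'],1),round(s['grip_width'],2))
print('tool cm',np.round(R.T@(T-np.array(s['eef_pos']))*100,2))
E
python3 d.py "[.614,.030,.20]"
```

```text
2.3 [0.3859 0.324  0.2503] [[-0.971, -0.239, 0.001], [-0.239, 0.971, 0.0], [-0.001, 0.0, -1.0]] [ 1.2  0.3 -0.1] 0.0
tool cm [-15.13 -34.     5.04]
```

{"name": "apply_moves", "arguments": {"steps": [{"translation":[-2.1,-4.8,0.6],"twist":[0,0,0]},{"translation":[-4.2,-9.6,1.2],"twist":[0,0,0]},{"translation":[-6.3,-14.4,1.8],"twist":[0,0,0]},{"translation":[-8.4,-19.2,2.4],"twist":[0,0,0]},{"translation":[-10.5,-24,3],"twist":[0,0,0]},{"translation":[-12.6,-28.8,3.8],"twist":[0,0,0]},{"translation":[-14.4,-32.4,4.5],"twist":[0,0,0]},{"translation":[-15.1,-34,5],"twist":[0,0,0]}]}}

```text
time_s: 3.3
eef_pos: [0.6132, 0.0279, 0.1995]
ee_rot: [[-0.972, -0.233, 0.0], [-0.233, 0.972, -0.001], [0.0, -0.001, -1.0]]
wrist_force: [-1.2, 0.7, 0.3]
grip_width: 0.0
gripper_force: 0.0
```

```bash
python3 d.py "[.614,.030,.126]"; python3 - <<'E'
from h import *
s=bot.state(); p=bot.read_camera('wrist'); cv2.imwrite('pics/w1.png',p['image'])
for n in ['motor_a_shaft','motor_b_shaft','motor_a','hold_lever_tip','hold_lever_base']:
    for d in bot.pinpoint(p,n)[:5]:
        if d['p']>.2: print(n,round(d['p'],2),np.round(world(p,d['at'],s),3))
E
```

```text
3.3 [0.6132 0.0279 0.1995] [[-0.972, -0.233, 0.0], [-0.233, 0.972, -0.001], [0.0, -0.001, -1.0]] [-1.2  0.7  0.3] 0.0
tool cm [-0.13  0.19  7.35]
motor_a_shaft 0.88 [0.617 0.032 0.089]
motor_a_shaft 0.3 [0.69  0.34  0.001]
motor_b_shaft 0.67 [0.602 0.132 0.085]
motor_b_shaft 0.51 [ 0.463 -0.155 -0.   ]
motor_a 0.95 [0.499 0.001 0.005]
motor_a 0.91 [0.615 0.036 0.008]
motor_a 0.76 [0.598 0.136 0.006]
motor_a 0.64 [0.48  0.142 0.008]
hold_lever_tip 0.65 [ 0.497 -0.265  0.096]
hold_lever_base 0.66 [ 0.525 -0.259 -0.001]
```

View pics/w1.png

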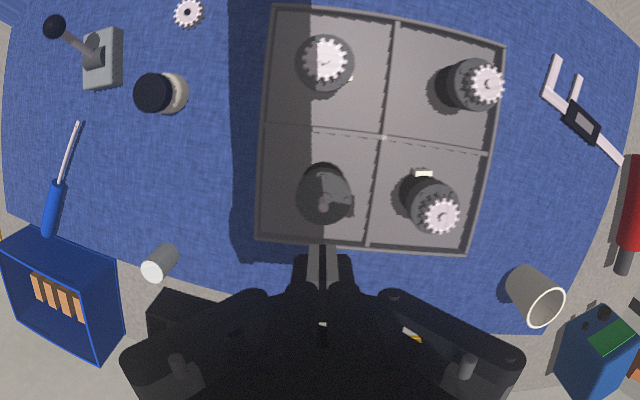

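The wrist view shows the bare shaft at (325,203), just ahead of the shut fingertips, and pinions on the other three at (325,60), (487,85) and (440,215). I'll go down now.

{"name": "apply_moves", "arguments": {"steps": [{"translation":[-0.2,0.2,1.5],"twist":[0,0,0]},{"translation":[-0.2,0.2,3],"twist":[0,0,0]},{"translation":[-0.2,0.2,4.5],"twist":[0,0,0]},{"translation":[-0.2,0.2,5.5],"twist":[0,0,0]},{"translation":[-0.2,0.2,6.3],"twist":[0,0,0]},{"translation":[-0.2,0.2,6.8],"twist":[0,0,0]},{"translation":[-0.2,0.2,7.1],"twist":[0,0,0]},{"translation":[-0.2,0.2,7.1],"twist":[0,0,0]}]}}

```text
time_s: 4.6
eef_pos: [0.6137, 0.0331, 0.129]
ee_rot: [[-0.972, -0.237, 0.0], [-0.237, 0.972, 0.0], [-0.0, 0.0, -1.0]]
wrist_force: [-0.4, 0.8, 0.2]
grip_width: 0.001
gripper_force: 0.0
```

{"name": "apply_moves", "arguments": {"steps": [{"translation":[0,0,0],"twist":[0,0,0]},{"translation":[0,0,0],"twist":[0,0,0]},{"translation":[0,0,0],"twist":[0,0,0]},{"translation":[0,0,0],"twist":[0,0,0]},{"translation":[0,0,0],"twist":[0,0,0]},{"translation":[0,0,0],"twist":[0,0,0]},{"translation":[0,0,0],"twist":[0,0,0]},{"translation":[0,0,0],"twist":[0,0,0]}]}}

```text
time_s: 5.6
eef_pos: [0.6136, 0.0331, 0.129]
ee_rot: [[-0.972, -0.237, -0.0], [-0.237, 0.972, 0.0], [0.0, 0.0, -1.0]]
wrist_force: [0.4, 0.2, -0.6]
grip_width: 0.0
gripper_force: 0.0
```

{"name": "apply_moves", "arguments": {"steps": [{"translation":[0,0,0],"twist":[0,0,0]},{"translation":[0,0,0],"twist":[0,0,0]},{"translation":[0,0,0],"twist":[0,0,0]},{"translation":[0,0,0],"twist":[0,0,0]},{"translation":[0,0,0],"twist":[0,0,0]},{"translation":[0,0,0],"twist":[0,0,0]},{"translation":[0,0,0],"twist":[0,0,0]},{"translation":[0,0,0],"twist":[0,0,0]}]}}

```text
time_s: 6.6
eef_pos: [0.6136, 0.0331, 0.1289]
ee_rot: [[-0.972, -0.237, -0.0], [-0.237, 0.972, 0.0], [0.0, 0.0, -1.0]]
wrist_force: [-0.9, 0.6, 0.5]
grip_width: 0.001
gripper_force: 0.0
```

```bash
python3 - <<'E'
from h import *
p=bot.read_camera('side'); i=p['image'][140:320,230:450]; cv2.imwrite('pics/s2.png',cv2.resize(i,(733,600)))
E
python3 d.py "[.614,.031,.22]";python3 d.py "[.454,-.276,.18]"
```

```text
6.65 [0.6136 0.0331 0.129 ] [[-0.972, -0.237, -0.0], [-0.237, 0.972, 0.0], [0.0, 0.0, -1.0]] [ 0.8  0.4 -0. ] -0.0
tool cm [ 0.01 -0.21 -9.1 ]
6.65 [0.6136 0.0331 0.129 ] [[-0.972, -0.237, -0.0], [-0.237, 0.972, 0.0], [0.0, 0.0, -1.0]] [ 0.8  0.4 -0. ] -0.0
tool cm [ 22.83 -26.26  -5.1 ]
```

View pics/s2.png

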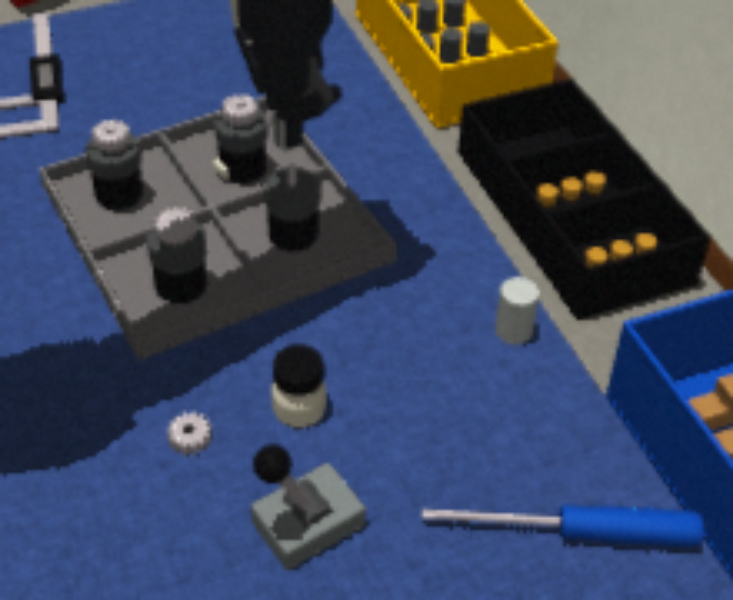

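The fingertips (290,140 in the crop) stand just above the bare shaft (292,172), with a clear gap. I held them there for 2 s. Next I'll lift and go to the robot side of the lever.

{"name": "apply_moves", "arguments": {"steps": [{"translation":[0,0,-4],"twist":[0,0,0]},{"translation":[0.8,-0.9,-8],"twist":[0,0,0]},{"translation":[4,-4.6,-9],"twist":[0,0,0]},{"translation":[8,-9.2,-9],"twist":[0,0,0]},{"translation":[12,-13.8,-9],"twist":[0,0,0]},{"translation":[16,-18.4,-9],"twist":[0,0,0]},{"translation":[20,-23,-9],"twist":[0,0,0]},{"translation":[22.8,-26.3,-9],"twist":[0,0,0]}]}}

```text
time_s: 7.65
eef_pos: [0.4525, -0.2792, 0.2193]
ee_rot: [[-0.972, -0.234, 0.0], [-0.234, 0.972, -0.001], [0.0, -0.001, -1.0]]
wrist_force: [0.3, -0.1, 0.0]
grip_width: 0.003
gripper_force: 0.0
```

```bash
python3 - <<'E'
from h import *
for c in ['wrist','side']:
  s=bot.state(); p=bot.read_camera(c); cv2.imwrite(f'pics/{c}3.png',p['image'])
  for n in ['hold_lever_tip','hold_lever_base']:
    for d in bot.pinpoint(p,n)[:3]:
        if d['p']>.2: print(c,n,round(d['p'],2),np.round(world(p,d['at'],s),3))
E
python3 d.py "[.454,-.276,.098]"
```

```text
wrist hold_lever_tip 0.57 [ 0.499 -0.265  0.097]
wrist hold_lever_tip 0.43 [0.689 0.337 0.   ]
wrist hold_lever_base 0.86 [ 0.526 -0.26  -0.001]
side hold_lever_tip 0.62 [ 0.496 -0.261  0.098]
side hold_lever_base 0.88 [ 0.523 -0.259  0.004]
7.95 [ 0.4551 -0.2751  0.219 ] [[-0.971, -0.238, 0.0], [-0.238, 0.971, 0.001], [-0.001, 0.001, -1.0]] [0.1 0.7 0.3] -0.0
tool cm [ 0.14 -0.07 12.1 ]
```

View pics/wrist3.png

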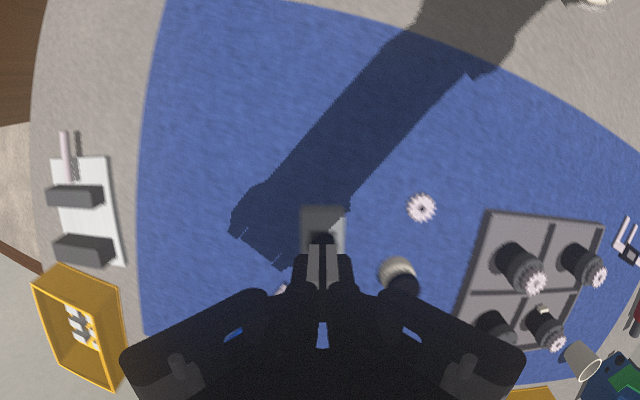

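The wrist view (image up is towards the robot) shows the block at (323,228), the ball just beyond the fingertips at about (322,240), and the jar and pinion well off to the right. Before pushing I'll get the block's yaw from the depth map.

```bash
python3 - <<'E'
from h import *
for c in ['side','scene']:
    p=bot.read_camera(c); z=p['z_map']; f=200/np.tan(np.radians(p['vertical_fov']/2))
    v,u=np.nonzero(z>0); d=z[v,u]; P=np.c_[(u-p['cx'])/f*d,(v-p['cy'])/f*d,d]
    W=(P-np.array(p['t']))@np.array(p['R'])
    m=(abs(W[:,0]-.523)<.06)&(abs(W[:,1]+.26)<.06)&(abs(W[:,2]-.024)<.006)
    print(c,m.sum(),cv2.minAreaRect(W[m,:2].astype(np.float32)*1000))
    m=(abs(W[:,0]-.5)<.04)&(abs(W[:,1]+.264)<.04)&(W[:,2]>.085)&(W[:,2]<.13)
    print(m.sum(),W[m].mean(0).round(3) if m.any() else '')
E
```

```text
side 441 ((523.361083984375, -258.7752990722656), (70.5970687866211, 51.84560012817383), 13.201838493347168)
108 [ 0.494 -0.27   0.104]
scene 203 ((525.87353515625, -259.4035949707031), (72.86540222167969, 51.99483871459961), 13.951129913330078)
62 [ 0.502 -0.262  0.101]
```

{"name": "apply_moves", "arguments": {"steps": [{"translation":[0.1,0,3],"twist":[0,0,0]},{"translation":[0.1,0,6],"twist":[0,0,0]},{"translation":[0.1,0,9],"twist":[0,0,0]},{"translation":[0.1,0,11],"twist":[0,0,0]},{"translation":[0.1,0,12],"twist":[0,0,0]},{"translation":[0.1,0,12],"twist":[0,0,0]}]}}

```text
time_s: 8.8
eef_pos: [0.4535, -0.2758, 0.0986]
ee_rot: [[-0.971, -0.238, -0.001], [-0.238, 0.971, 0.001], [0.001, 0.001, -1.0]]
wrist_force: [0.4, 0.7, -0.1]
grip_width: -0.002
gripper_force: 0.0
```

{"name": "apply_moves", "arguments": {"steps": [{"translation":[-1,0,0],"twist":[0,0,0]},{"translation":[-2,0,0],"twist":[0,0,0]},{"translation":[-3,0,0],"twist":[0,0,0]},{"translation":[-4,0,0],"twist":[0,0,0]},{"translation":[-5,0,0],"twist":[0,0,0]},{"translation":[-6,0,0],"twist":[0,0,0]},{"translation":[-7,0,0],"twist":[0,0,0]},{"translation":[-7.4,0,0],"twist":[0,0,0]}]}}

```text
time_s: 9.8
eef_pos: [0.526, -0.2586, 0.0988]
ee_rot: [[-0.971, -0.237, -0.0], [-0.237, 0.971, 0.0], [-0.0, 0.0, -1.0]]
wrist_force: [-0.7, -0.2, -0.7]
grip_width: -0.003
gripper_force: 0.4
```

{"name": "apply_moves", "arguments": {"steps": [{"translation":[-0.4,0,0],"twist":[0,0,0]},{"translation":[-0.8,0,0],"twist":[0,0,0]},{"translation":[-0.8,0,0],"twist":[0,0,0]}]}}

```text
time_s: 10.18
eef_pos: [0.5335, -0.2571, 0.099]
ee_rot: [[-0.972, -0.237, 0.0], [-0.237, 0.972, 0.0], [-0.0, -0.0, -1.0]]
wrist_force: [0.1, -0.5, 0.1]
grip_width: -0.001
gripper_force: 0.0
```

```bash
python3 - <<'E'
from h import *
for c in ['scene','side']:
  p=bot.read_camera(c); i=p['image']
  cv2.imwrite(f'pics/{c}4.png',cv2.resize(i[200:330,250:420] if c=='side' else i[130:230,190:320],(780,596)))
  for d in bot.pinpoint(p,'hold_lever_tip')[:3]:
        if d['p']>.2: w=world(p,d['at']); print(c,round(d['p'],2),np.round(w,3),'along',(w[:2]-[.524,-.259])@[.971,.236])
E
python3 d.py "[.5357,-.256,.098]"
```

```text
scene 0.62 [ 0.557 -0.252  0.093] along 0.03322885718654544
scene 0.35 [ 0.461 -0.155  0.002] along -0.037008390140906865
side 0.48 [ 0.556 -0.247  0.094] along 0.034068842927490434
10.375 [ 0.5332 -0.2573  0.0992] [[-0.972, -0.237, 0.001], [-0.237, 0.972, -0.0], [-0.0, -0.0, -1.0]] [-0.   0.7 -0.2] -0.0
tool cm [-0.27  0.07  0.12]
```

View pics/side4.png

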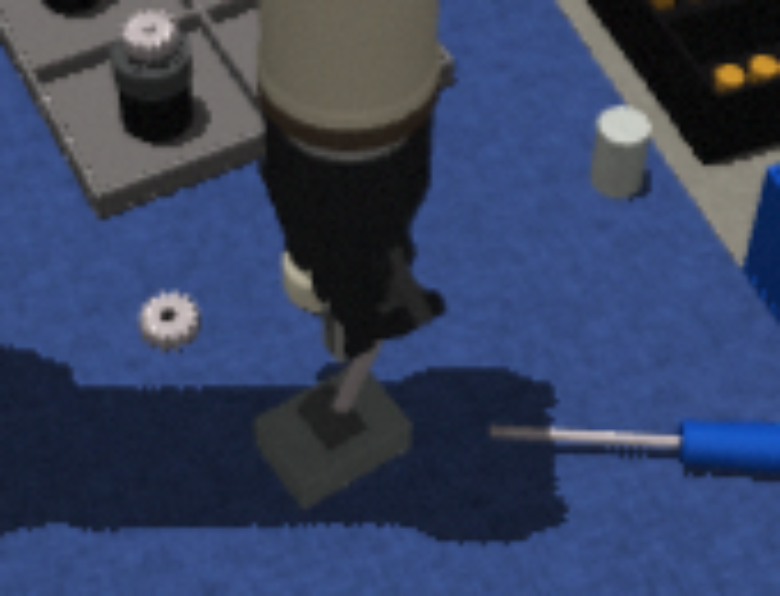

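The lever leans away from the robot, with the rod at (355,380) and the ball hidden behind the fingers. That is about 0.93 rad; I'll nudge it to the stop.

{"name": "apply_moves", "arguments": {"steps": [{"translation":[-0.2,0,0],"twist":[0,0,0]},{"translation":[-0.4,0,0],"twist":[0,0,0]},{"translation":[-0.4,0,0],"twist":[0,0,0]}]}}

```text
time_s: 10.75
eef_pos: [0.537, -0.2562, 0.0989]
ee_rot: [[-0.972, -0.237, -0.0], [-0.237, 0.972, 0.0], [0.0, 0.0, -1.0]]
wrist_force: [-0.8, -0.2, 1.0]
grip_width: -0.001
gripper_force: 0.2
```

{"name": "apply_moves", "arguments": {"steps": [{"translation":[-0.1,0,0],"twist":[0,0,0]},{"translation":[-0.2,0,0],"twist":[0,0,0]},{"translation":[-0.2,0,0],"twist":[0,0,0]}]}}

```text
time_s: 11.12
eef_pos: [0.5382, -0.2559, 0.0988]
ee_rot: [[-0.972, -0.236, -0.001], [-0.236, 0.972, 0.0], [0.001, 0.0, -1.0]]
wrist_force: [-2.9, -1.0, 0.3]
grip_width: 0.003
gripper_force: 1.5
```

The force is up and the fingers moved less than commanded, so the lever is at its stop. I'll back off and rise.

{"name": "apply_moves", "arguments": {"steps": [{"translation":[2,0,0],"twist":[0,0,0]},{"translation":[5,0,0],"twist":[0,0,0]},{"translation":[7,0,-2],"twist":[0,0,0]},{"translation":[8,0,-6],"twist":[0,0,0]},{"translation":[8,0,-10],"twist":[0,0,0]},{"translation":[8,0,-13],"twist":[0,0,0]},{"translation":[8,0,-15],"twist":[0,0,0]},{"translation":[8,0,-15],"twist":[0,0,0]}]}}

```text
time_s: 12.12
eef_pos: [0.463, -0.2752, 0.2511]
ee_rot: [[-0.971, -0.237, 0.005], [-0.237, 0.971, -0.002], [-0.004, -0.003, -1.0]]
wrist_force: [0.1, 0.4, 0.3]
grip_width: 0.003
gripper_force: 0.0
```

```bash
python3 - <<'E'
from h import *
for c in ['scene','side']:
  p=bot.read_camera(c); i=p['image']
  if c=='side': cv2.imwrite('pics/side5.png',cv2.resize(i[140:320,230:450],(733,600)))
  for n in ['hold_lever_tip','motor_a','jar','spare_pinion','screwdriver']:
    for d in bot.pinpoint(p,n)[:4]:
        if d['p']>.4: w=world(p,d['at']); print(c,n,round(d['p'],2),np.round(w,3),'along',((w[:2]-[.524,-.259])@[.971,.236]).round(3))
E
python3 d.py "[.5357,-.256,.098]"
```

```text
scene hold_lever_tip 0.67 [ 0.461 -0.155  0.002] along -0.037
scene hold_lever_tip 0.44 [ 0.558 -0.254  0.091] along 0.034
scene motor_a 0.89 [0.5   0.003 0.005] along 0.039
scene motor_a 0.84 [0.602 0.133 0.005] along 0.169
scene motor_a 0.68 [0.617 0.029 0.008] along 0.158
scene motor_a 0.62 [0.478 0.134 0.006] along 0.049
scene jar 0.75 [ 0.553 -0.159 -0.001] along 0.052
scene spare_pinion 0.53 [0.618 0.027 0.007] along 0.159
scene spare_pinion 0.49 [ 0.46  -0.156  0.002] along -0.038
scene screwdriver 0.48 [ 0.697 -0.332 -0.   ] along 0.151
scene screwdriver 0.42 [ 0.451  0.364 -0.001] along 0.076
side hold_lever_tip 0.57 [ 0.561 -0.244  0.091] along 0.039
side motor_a 0.7 [0.617 0.028 0.008] along 0.158
side motor_a 0.59 [0.498 0.011 0.005] along 0.038
side motor_a 0.51 [0.481 0.141 0.006] along 0.053
side jar 0.89 [ 0.559 -0.156 -0.005] along 0.058
side spare_pinion 0.71 [ 0.461 -0.152  0.002] along -0.036
side screwdriver 0.79 [ 0.695 -0.323  0.003] along 0.15
side screwdriver 0.64 [0.612 0.034 0.083] along 0.155
12.725 [ 0.4611 -0.2747  0.2487] [[-0.972, -0.237, -0.0], [-0.237, 0.972, 0.0], [0.0, 0.0, -1.0]] [0.5 0.6 1. ] 0.0
tool cm [-7.69  0.04 15.07]
```

View pics/side5.png

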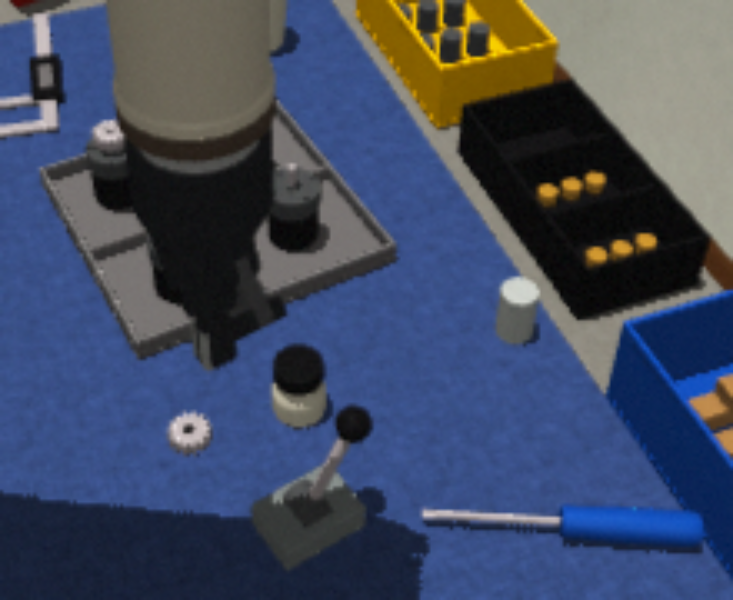

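The lever is fully over, with the ball at (352,424) in the crop and about 37 mm beyond the block's centre. The arm is clear and everything else is where it was.

```bash
python3 -c "from bench import bot; print(bot.hand_in())"
```

```text
the job is handed in; nothing more can be done
None
```

I pointed at the gearmotor with the bare shaft for over 2 s from about 2 cm above, pushed the hold lever to its stop away from the robot, moved clear and handed the job in; the last pictures showed the lever over and nothing else moved, but no verdict was returned.

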